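# Open the vacuum cock and hold the loupe in focus over the part

### The arm

A 6-joint arm with a two-finger parallel gripper is mounted at the origin on a cart in front of the work surface, level with it; the furniture and walls round the work are solid. World frame = base frame: x ahead of the robot, y to its left, z up, the work surface at z = 0. Lengths are in m, angles in rad, forces in N, time in s.
With the tool pointing down it reaches from about 0.4 to 0.825 m from the base axis. Payload 7 kg.
Tool frame: the origin (TCP) lies on the centre line of the jaws, within the pads' length; the fingertips stand 19 mm ahead of it and the grasp point (between the pads) is the TCP; z points along the fingers, y is the line along which they close (so a half turn about z gives the same grasp; the last joint's range is limited). The gripper opens to 88 mm and grips with 3 to 60 N. Pads are 19 mm wide; open, the fingers measure 130 mm over their backs; the gripper's body (78 mm by 193 mm) begins 47 mm behind the grasp point.
Start: joints at [-0.858, 0.359, 0.012, 0, -1.224, -0.288], TCP at [0.278, -0.615, 0.217] pointing down, gripper open.
Joint ranges: [-3.07, 3.07], [-1.43, 2.12], [-1.02, 1.25], [-3.03, 1.67], [-3.05, -0], [-3.03, 3.03]. Speed limits (rad/s): [2.39, 2.39, 3.01, 3.14, 3.14, 3.14].

### API

Orientations are given as [roll, pitch, yaw] about the fixed x, y, z axes, in that order (R = Rz(yaw) Ry(pitch) Rx(roll)).
In Python, from station import arm, imaging, models gives the robot as it stands.
- The arm moves only by the tool play_rows, never from a script. Its arguments are lists of equal length, an entry for each row: "travel": the shift along the tool's x, y, z in units of 25 mm (1.0 is 25 mm), a list of three; "twist": the turn about the tool's z in units of 0.15 rad (1.0 is 0.15 rad). A call has 1 to 8 rows; each row shifts and turns the commanded pose from where the row before left it, along the tool's axes as they then stand; what a row does not reach is not made up. A row lasts 1/8 s, in which the tool goes at most 62.5 mm and 10.7 degrees, less where a joint would pass 70% of its speed; a pose out of reach is approached as far as the arm can. A call with a number of a shift or a turn outside -1 to 1 is refused whole. A call with a gripper value outside its range is refused whole. "fingers" is the opening, from 0 (shut) to 1 (fully open), set as the call begins (left out, the last holds). The fingers move at their own pace and stop on an object; "newtons" is the grip in N (left out, the last holds). Time passes only in rows, so rows that do not move let the fingers close. It gives the time, the measured TCP pose, the force, the opening and the grip force at its end, in the units of the state.
- arm.get_state(): the state, without advancing time (a new reading comes with each control period).
- imaging.grab_frame(name): name is "scene" or "side" or "wrist"; returns a dict with "pixels" (384x512x3 uint8, red, green, blue), "fx", "fy", "cx", "cy" (pixels), "R" (3x3) and "t" (3): a world point X has camera coordinates R X + t; the wrist camera has in their place "T_tool_cam" (4x4, takes a point from camera to tool coordinates, whose origin is the TCP and whose axes are the flange's). Camera axes: x right, y down, z forward; pixel columns grow to the right and rows downward; lengths in m; the calibration is good to about 2 mm. The wrist camera is an equidistant fisheye: a pixel r from the principal point sees the ray r / f radians off the axis. A picture is of the moment at which its call begins: read the wrist's pose just before it. There is no depth.
- arm.job_done(): hands the job in; it is judged then, once.
Trained networks look in the newest picture that a camera, given by its name, has taken for a name from the list of things; names that differ only in an ending like _2 or _b are one class to them, and where a whole thing is asked for, a point or a joint stands for the part that bears it (a point fixed in the world has none). Each returns a list of dicts, best first, with "confidence" (0 to 1); they miss things now and then, are a little off and sometimes report something else, mostly with a low value. They report only what shows in the picture. A call takes as long as a camera call.
- models.boxes_of(name, camera): "extent" ([centre column, centre row, width, height] in pixels, round what is visible of it).
- models.silhouettes(name, camera): "pixels" (384x512 bool, what is visible of it) and "extent" ([centre column, centre row, width, height] in pixels, round what is visible of it).
The state is a dict: "t": time; "q": joint angles; "qd": joint speeds; "joint_efforts": joint torques, N m; "eef_pos": TCP position; "ee_rot": TCP orientation; "force": force on the tool from outside, world axes, zero at the start; "moment": the same for the moment, N m; "width": finger opening in m; "gripper_force": force on a finger pad.
Only numpy, scipy, OpenCV 4.12 (cv2) and the standard library are available. Lean on these libraries where they do the work, as an engineer would, in place of code of your own. Each camera call takes 0.05 s, during which the arm holds its last target. There are 200 camera calls.

### The job

Open the vacuum cock on the inspection stage to 60 degrees so that the steel disc is held down, then pick up the loupe and hold it level with its lens centred over the disc, at the focal height shown by the pointer on the post. Finish while still holding it there, steady and resting on nothing; leave the disc, the pointer and the other things on the bench where they are.

Things in the scene. Friction and masses are not known exactly. Their poses are not given: they have to be found in the camera images.
- stage: fixed grey base plate 120 (x) x 220 (y) x 12 mm, origin under its centre on the worktop, x roughly away from the robot. On it, in its axes: round aluminium chuck 62 mm across at (-15, -45) mm, top at height 42; steel post 10 mm thick at (52, -45), 157 high, with the focal pointer; vacuum cock at (-15, 70), its white dial 72 across, top at height 37. Bar the post, all is below 65 mm.
- cock (a joint): angle of the cock's handle, rad, 0 (shut) to 1.571 (open); 60 degrees = 1.047. Starts nearly shut, grows counter-clockwise seen from above, light friction (0.06 N m), stays where left. The handle's narrow pointed end points along the stage's -x (to the robot) at 0, along its -y (to the chuck) at 90 degrees. Long dial marks at 0, 30, 60, 90 degrees.
- cock_grip (a point): middle of the cock's black bar handle, 2 mm from its vertical turning axis (along this point's +x), 54 mm above the worktop; turns with the handle. Bar 42 mm long, 10 wide, 18 high (45 to 63 mm above the worktop), with a narrower pointed end 30 mm from the axis; the point's x runs along the bar, away from the pointed end.
- plate: the part: loose steel disc 46 mm across and 5 mm thick with six small holes, lying on the chuck; origin at the centre of its underside, z up.
- part_center (a point): centre of the disc's top face, 47 mm above the worktop.
- focus_mark (a point): tip of the flat 3 mm thick pointer on the post's collar, 47 mm from the chuck's axis; its height is the focal height for the middle of the lens's thickness, 107 to 147 mm above the worktop, different each time. Axes as the stage (z up). A push may slide the collar.
- loupe: loupe lying flat on the worktop left or right of the stage, 169 mm long, 0.06 to 0.13 kg: clear round lens in a steel frame 68 mm across, 10 thick, and a straight grey handle 88 long, 18 wide, 16 thick, undersides flush. Origin on the underside where handle and frame meet; x along the handle to the lens, z up through the lens.
- lens_center (a point): centre of the lens, at half its thickness, 50 mm from the loupe's origin along its x and 5 mm above its underside; same axes as the loupe.
- loupe_grip (a point): point inside the loupe's handle, 30 mm from the origin along its -x and 80 mm from the lens centre, 8 mm above its underside; same axes as the loupe.
- screwdriver: bystander: screwdriver 160 mm long lying on the other side of the stage; origin at the middle of its underside.
- forceps: bystander: steel forceps 126 mm long lying at the right; origin at the middle of the underside.
- petri: bystander: covered round dish 94 mm across, 17 mm high, at the left; origin at the centre of its underside.
- vial: bystander: small capped vial 23 mm across, 48 mm high, behind the stage; origin at the centre of its underside.

How it is judged:
On the way, in this order (a step that is already met when the one before it is completed fails the run):
1. the cock is set to 60 degrees (within 7) (value of joint cock between 0.927 and 1.167 rad and velocity of joint cock between -0.05 and 0.05 rad/s), for 0.3 s.
2. the loupe is lifted clear of the worktop in the gripper (height (world z) of loupe above 0.05 m and contact force between the fingers and loupe above 1 N), for 0.2 s.
At the end, for the whole second after the job is handed in: Cock at 60 degrees (within 7); gripper holds the loupe still and level (within 7 degrees), lens centre within 12 mm sideways of the disc's centre and 7 mm of the pointer's height, touching neither stage nor disc; disc within 6 mm, pointer within 4 mm of its start (all of step 1 and horizontal distance between lens_center and part_center below 0.012 m and z of lens_center in the frame of focus_mark between -0.007 and 0.007 m and angle between loupe's own z axis and vertical below 0.12 rad and linear speed of loupe below 0.02 m/s and angular speed of loupe below 0.15 rad/s and contact force between the fingers and loupe above 1 N and contact force between loupe and stage below 0.05 N and contact force between loupe and plate below 0.05 N and distance of part_center from where it was at the start of the episode below 0.006 m and distance of focus_mark from where it was at the start of the episode below 0.004 m); the arm keeps its last pose, push and grip.
It fails at once if the disc is shifted or the focal pointer is moved (distance of part_center from where it was at the start of the episode above 0.01 m or distance of focus_mark from where it was at the start of the episode above 0.008 m).
It fails at once if another thing on the bench is moved more than 40 mm (distance of any of screwdriver, forceps, petri, vial from where it was at the start of the episode above 0.04 m).
It also fails if it takes over 51 s, if anything falls off the work surface, if the arm or the gripper's body presses on something with over 40 N, if the wrist force passes 120 N, or if a joint passes its speed limit or range.

## Working session

There is one attempt and no reset: what is moved stays moved. The work goes in short steps, Python scripts to look and compute and a tool call to move; the robot and the scene stay as the last step left them, time stands still between calls to the robot, and variables do not carry over. Pictures are saved under pics/ and viewed, at most 12 in all, crops included, and the job is handed in when it is done.

Besides the shell and the picture viewer there is one more tool, called after ">>>" by a JSON object that holds its "fn" and its "kwargs", one argument or row to a line. play_rows: Moves the arm, as the interface text tells. Shifts and turns lie within -1 to 1; 1 stands for 25 mm of shift or 0.15 rad of turn. Its arguments: {"type":"object","properties":{"travel":{"type":"array","items":{"type":"array","items":{"type":"number"}}},"twist":{"type":"array","items":{"type":"number"}},"fingers":{"type":"number"},"newtons":{"type":"number"}},"required":["travel","twist"]}

```bash
mkdir -p pics; cat > h.py <<'E'
import numpy as np, cv2
from station import arm, imaging, models
def save(f,n): cv2.imwrite(n,cv2.cvtColor(f["pixels"],cv2.COLOR_RGB2BGR))
def proj(f,X):
    X=np.atleast_2d(X); c=X@np.array(f["R"]).T+np.array(f["t"])
    return np.c_[f["fx"]*c[:,0]/c[:,2]+f["cx"], f["fy"]*c[:,1]/c[:,2]+f["cy"]]
def ray(f,uv):
    R=np.array(f["R"]);d=R.T@np.array([(uv[0]-f["cx"])/f["fx"],(uv[1]-f["cy"])/f["fy"],1]);o=-R.T@np.array(f["t"]);return o,d
def atz(f,uv,z):
    o,d=ray(f,uv);return o+d*(z-o[2])/d[2]
E
python3 - <<'E'
from h import *
np.set_printoptions(precision=4,suppress=True)
s=arm.get_state();print(s["t"],s["eef_pos"],s["ee_rot"])
for c in("scene","side"):
    f=imaging.grab_frame(c);save(f,f"pics/{c}0.png")
    print(c,-np.array(f["R"]).T@np.array(f["t"]),f["fx"])
    for n in("stage","cock_grip","plate","loupe","screwdriver","forceps","petri","vial"):
        print(n,[(round(b["confidence"],2),np.round(b["extent"],1),atz(f,b["extent"][:2],0.0)[:2]) for b in models.boxes_of(n,c)[:2]])
E
```

```text
0.0 [ 0.2779 -0.6146  0.2165] [ 3.1399 -0.0001 -2.7169]
scene [-0.5612  0.8839  1.0153] 409.24268237142513
stage [(0.89, array([252. , 208.6,  58.8,  59.3]), array([0.5341, 0.0128]))]
cock_grip [(0.63, array([242.8, 214.4,   9.2,   4.6]), array([0.5264, 0.0679]))]
plate [(0.44, array([267.4, 208.9,  11.4,   9.1]), array([ 0.4912, -0.036 ]))]
loupe [(0.63, array([200.3, 249.9,  38.7,  25.1]), array([0.4528, 0.3232]))]
screwdriver []
forceps []
petri [(0.76, array([151.9, 271.3,  28.8,  23.4]), array([0.4657, 0.5136]))]
vial []
side [-0.3524 -1.2909  0.6982] 476.1516025196734
stage [(0.76, array([247.4, 209.6,  59.8,  55.5]), array([0.5279, 0.1087]))]
cock_grip [(0.67, array([204.2, 195.8,  35.3,  13.1]), array([0.4603, 0.3282])), (0.43, array([231.4, 201.3,  10.2,   8.2]), array([0.5209, 0.2148]))]
plate [(0.51, array([249. , 211.4,  13.8,   5. ]), array([0.5236, 0.0908]))]
loupe [(0.51, array([204.7, 196.1,  39.4,  15.9]), array([0.4604, 0.324 ]))]
screwdriver [(0.7, array([204. , 195.3,  35.2,  16.2]), array([0.4622, 0.3336])), (0.44, array([303.6, 254.2,   6.9,  12.3]), array([ 0.4819, -0.2853]))]
forceps [(0.66, array([342. , 284.1,  31.8,  15.1]), array([ 0.4611, -0.4783])), (0.21, array([231.2, 199.9,  14.3,  11.2]), array([0.5278, 0.228 ]))]
petri [(0.74, array([180.8, 180.9,  19.3,   9.3]), array([0.4595, 0.5478]))]
vial []
```

```bash
python3 - <<'E'
import cv2,numpy as np
a=cv2.imread("pics/scene0.png")[175:295,130:330];b=cv2.imread("pics/side0.png")[165:285,160:360]
a,b=[cv2.resize(x,None,fx=4,fy=4,interpolation=cv2.INTER_CUBIC)for x in(a,b)]
cv2.imwrite("pics/c0.png",cv2.resize(np.vstack([a[:300+180],b]),None,fx=.62,fy=.62,interpolation=cv2.INTER_AREA))
E
```

```text
(no output)
```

View pics/c0.png

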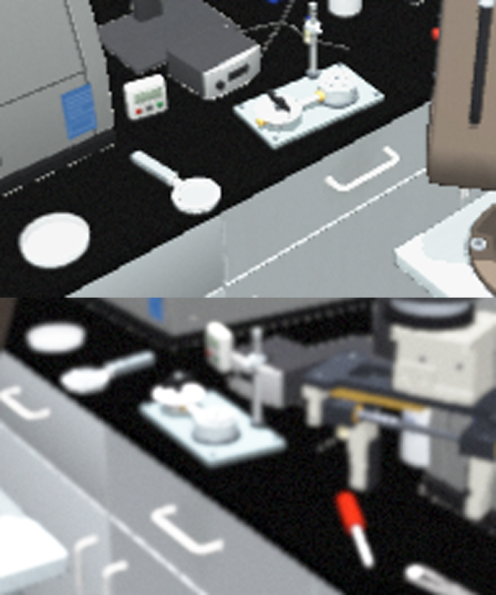

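The loupe lies left of the stage with its handle pointing away and its lens near the front edge. The screwdriver and forceps are on the right, and the cock is at the stage's left end. I'm moving the wrist camera over the stage.

>>> {"fn": "play_rows", "kwargs": {
  "travel": [
    [-0.66,0.88,-0.14],
    [-0.66,0.88,-0.14],
    [-0.66,0.88,-0.14],
    [-0.66,0.88,-0.14],
    [-0.66,0.88,-0.14],
    [-0.66,0.88,-0.14],
    [-0.66,0.88,-0.14],
    [-0.66,0.88,-0.14]
  ],
  "twist": [0,0,0,0,0,0,0,0]
}}

```text
t: 1.9
eef_pos: [0.326, -0.3994, 0.2458]
ee_rot: [-3.141, 0.0, -2.717]
force: [0.3, -0.1, 0.8]
width: 0.0876
gripper_force: 0.0
```

>>> {"fn": "play_rows", "kwargs": {
  "travel": [
    [-0.66,0.88,-0.14],
    [-0.66,0.88,-0.14],
    [-0.66,0.88,-0.14],
    [-0.66,0.88,-0.14],
    [-0.66,0.88,-0.14],
    [-0.66,0.88,-0.14],
    [-0.66,0.88,-0.14],
    [-0.66,0.88,-0.14]
  ],
  "twist": [0,0,0,0,0,0,0,0]
}}

```text
t: 2.9
eef_pos: [0.3737, -0.1846, 0.2739]
ee_rot: [-3.141, 0.001, -2.717]
force: [0.2, 0.4, 0.0]
width: 0.0877
gripper_force: 0.0
```

>>> {"fn": "play_rows", "kwargs": {
  "travel": [
    [-0.66,0.88,-0.14],
    [-0.66,0.88,-0.14],
    [-0.66,0.88,-0.14],
    [-0.66,0.88,-0.14],
    [-0.66,0.88,-0.14],
    [-0.66,0.88,-0.14],
    [-0.66,0.88,-0.14],
    [-0.66,0.88,-0.14]
  ],
  "twist": [0,0,0,0,0,0,0,0]
}}

```text
t: 3.9
eef_pos: [0.4214, 0.0302, 0.3019]
ee_rot: [3.142, 0.001, -2.717]
force: [-0.1, -0.2, -0.2]
width: 0.0876
gripper_force: 0.0
```

```bash
cat >> h.py <<'E'
from scipy.spatial.transform import Rotation as Ro
def Ttool(s):
    T=np.eye(4);T[:3,:3]=Ro.from_euler("xyz",s["ee_rot"]).as_matrix();T[:3,3]=s["eef_pos"];return T
def wgrab():
    s=arm.get_state();f=imaging.grab_frame("wrist");f["W"]=Ttool(s)@np.array(f["T_tool_cam"]);f["s"]=s;return f
def wproj(f,X):
    X=np.atleast_2d(X);W=f["W"];c=(X-W[:3,3])@W[:3,:3]
    r=np.hypot(c[:,0],c[:,1]);th=np.arctan2(r,c[:,2]);k=th/np.maximum(r,1e-9)
    return np.c_[f["fx"]*k*c[:,0]+f["cx"],f["fy"]*k*c[:,1]+f["cy"]]
def wray(f,uv):
    a=(uv[0]-f["cx"])/f["fx"];b=(uv[1]-f["cy"])/f["fy"];th=np.hypot(a,b);k=np.sin(th)/max(th,1e-9)
    return f["W"][:3,3],f["W"][:3,:3]@np.array([a*k,b*k,np.cos(th)])
def watz(f,uv,z):
    o,d=wray(f,uv);return o+d*(z-o[2])/d[2]
E
python3 - <<'E'
from h import *
np.set_printoptions(precision=4,suppress=True)
f=wgrab();s=f["s"];print(s["t"],s["eef_pos"],s["ee_rot"],s["q"]);print(f["T_tool_cam"],f["fx"],f["cx"],f["cy"]);save(f,"pics/w1.png")
cv2.imwrite("pics/w1b.png",cv2.resize(cv2.imread("pics/w1.png"),(800,600),interpolation=cv2.INTER_CUBIC))
for n in("stage","cock_grip","plate","loupe","screwdriver","petri","vial"):
    print(n,[(round(b["confidence"],2),np.round(b["extent"],1),watz(f,b["extent"][:2],0.0)[:2]) for b in models.boxes_of(n,"wrist")[:2]])
E
```

```text
3.9 [0.4214 0.0302 0.3019] [ 3.1415  0.0008 -2.7166] [ 0.5428 -0.125  -0.3573  0.     -1.3377 -1.6886]
[[ 0.0015 -0.9588 -0.284   0.0785]
 [ 1.      0.0017 -0.0005  0.    ]
 [ 0.001  -0.284   0.9588 -0.1672]
 [ 0.      0.      0.      1.    ]] 297.3186396354542 258.3868856475141 189.1037086296947
stage [(0.58, array([255.6, 183.7, 148.1, 123.2]), array([0.4703, 0.0471])), (0.45, array([401.4, 221.6,  31.6,  59.5]), array([0.4242, 0.323 ]))]
cock_grip [(0.8, array([299. , 207.1,  18.6,  33.8]), array([0.4773, 0.1306]))]
plate [(0.61, array([228.1, 170.3,  32.4,  27.3]), array([ 0.4682, -0.0029]))]
loupe [(0.98, array([400.6, 223.8,  35.6,  46.8]), array([0.4286, 0.324 ]))]
screwdriver [(0.64, array([70.7, 95.8, 50.2, 66.1]), array([ 0.4573, -0.3221]))]
petri []
vial []
```

View pics/w1b.png

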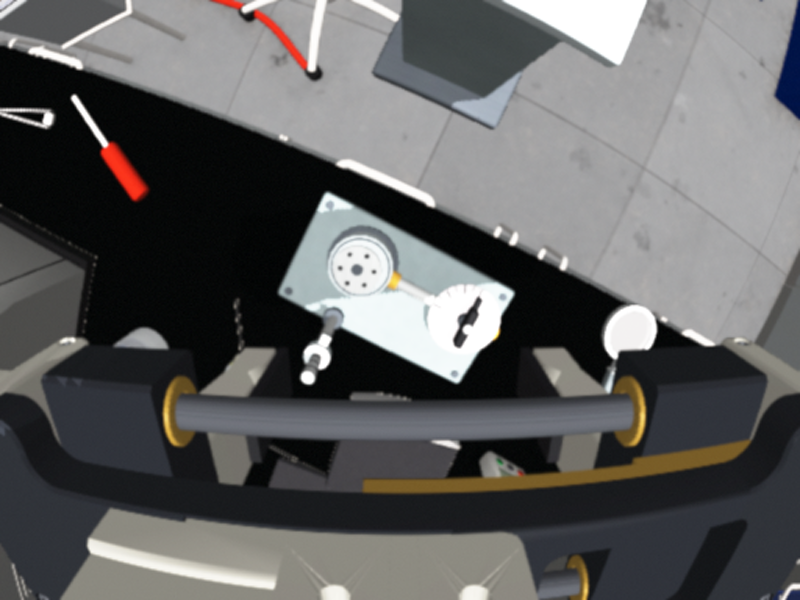

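The wrist picture shows the stage's top corners at about (327,193), (279,293), (460,383) and (513,291) in the 800-wide view. The disc is at (361,265), the cock dial at (464,318) and the handle bar from (458,343) to (482,300). The loupe lens is at (629,332).

```bash
cat > m.py <<'E'
from h import *
np.set_printoptions(precision=4,suppress=True)
img=cv2.imread("pics/w1.png")
s=arm.get_state();f=wgrab()  # same pose
C=np.array([[327,193],[279,293],[460,383],[513,291]])*.64
P=np.array([watz(f,c,.012) for c in C]);print(P[:,:2]);print([np.linalg.norm(P[i]-P[i-1]) for i in range(4)],P.mean(0))
d=(P[2]+P[3]-P[0]-P[1])/2;print("stage yaw",np.arctan2(-d[0],d[1]))
for n,z in(("plate",.047),("cock_grip",.058),("loupe",.005)):
    r=models.silhouettes(n,"wrist")
    if r:
        m=r[0]["pixels"];v,u=np.nonzero(m);Q=np.array([watz(f,(a,b),z)[:2] for a,b in zip(u,v)])
        c=Q.mean(0);e,V=np.linalg.eigh(np.cov((Q-c).T));print(n,r[0]["confidence"],len(u),c,"sd",np.sqrt(e),"axis",V[:,1])
print(watz(f,np.array([458,345])*.64,.058),watz(f,np.array([480,301])*.64,.058))
E
python3 m.py
```

```text
[[ 0.4083 -0.0605]
 [ 0.5247 -0.0684]
 [ 0.5393  0.1502]
 [ 0.4216  0.1535]]
[np.float64(0.21445579474092805), np.float64(0.11660173249569573), np.float64(0.21910106202701607), np.float64(0.11769514266045261)] [0.4735 0.0437 0.012 ]
stage yaw -0.06442834824947558
plate 0.83 738 [ 0.4588 -0.0022] sd [0.0113 0.0116] axis [-0.9094 -0.4159]
cock_grip 0.79 290 [0.4619 0.1132] sd [0.0042 0.0138] axis [-0.9989 -0.0477]
loupe 0.75 920 [0.4099 0.3085] sd [0.0172 0.0245] axis [-0.9984 -0.0571]
[0.4843 0.1142 0.058 ] [0.4361 0.1134 0.058 ]
```

>>> {"fn": "play_rows", "kwargs": {
  "travel": [
    [0,0,0],
    [0,0,0],
    [0,0,0],
    [-0.455,0.815,0.9],
    [-0.455,0.815,0.9],
    [-0.455,0.815,0.9],
    [-0.455,0.815,0.9],
    [0,0,0]
  ],
  "twist": [0.84,0.84,0.84,0,0,0,0,0],
  "fingers": 0.45
}}

```text
t: 5.5
eef_pos: [0.4625, 0.113, 0.2096]
ee_rot: [-3.14, -0.003, -3.094]
force: [0.7, -0.6, 0.2]
width: 0.0396
gripper_force: 0.0
```

```bash
cat > m2.py <<'E'
from h import *
import sys
np.set_printoptions(precision=4,suppress=True)
f=wgrab();s=f["s"];print(s["t"],s["eef_pos"],s["ee_rot"]);n=sys.argv[1];save(f,n)
cv2.imwrite(n.replace(".png","b.png"),cv2.resize(cv2.imread(n),(800,600),interpolation=cv2.INTER_CUBIC))
for n,z in(("plate",.047),("cock_grip",.060),("loupe",.005)):
    r=models.silhouettes(n,"wrist")
    if r:
        m=r[0]["pixels"];v,u=np.nonzero(m);Q=np.array([watz(f,(a,b),z)[:2] for a,b in zip(u,v)])
        c=Q.mean(0);e,V=np.linalg.eigh(np.cov((Q-c).T));print(n,r[0]["confidence"],len(u),r[0]["extent"],c,"sd",np.sqrt(e),"axis",V[:,1],np.arctan(V[1,1]/V[0,1]))
        p=(Q-c)@V[:,1];print(" range",p.min(),p.max(),V[:,1])
E
python3 m2.py pics/w2.png
```

```text
5.5 [0.4625 0.113  0.2096] [-3.1396 -0.0033 -3.0942]
cock_grip 0.6 476 [261.5, 174.1, 13.6, 50.1] [0.4623 0.1151] sd [0.0034 0.0141] axis [-1.      0.0079] -0.007925186639181318
 range -0.025727921718650806 0.02873973317334274 [-1.      0.0079]
loupe 0.74 2604 [406.5, 168.2, 45.4, 111.9] [0.4339 0.3163] sd [0.0154 0.0442] axis [-0.9764 -0.2161] 0.21782376983157078
 range -0.1053402198865399 0.06056156880056028 [-0.9764 -0.2161]
```

View pics/w2b.png

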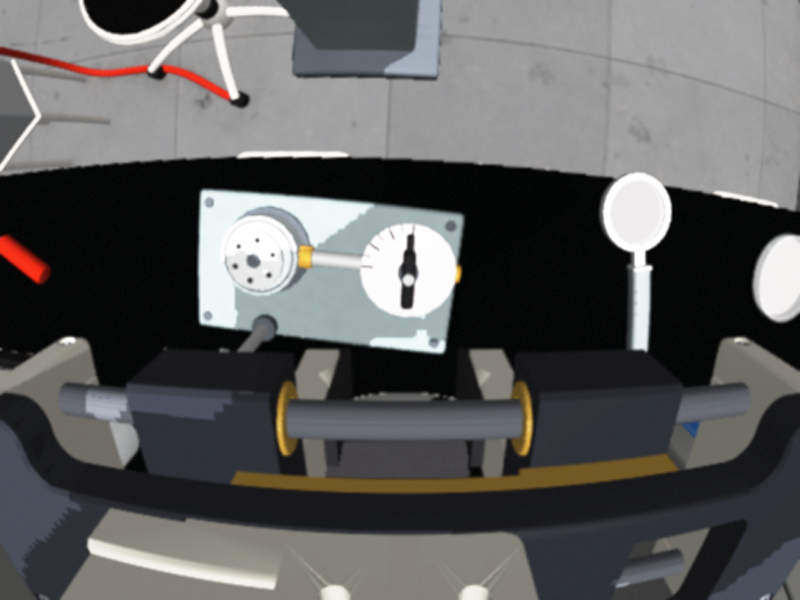

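```bash
cat > m3.py <<'E'
from h import *
np.set_printoptions(precision=4,suppress=True)
f=wgrab()
C=np.array([[202,190],[199,325],[444,353],[463,213]])*.64
P=np.array([watz(f,c,.012) for c in C]);print(P[:,:2]);print([np.linalg.norm(P[i]-P[i-1]) for i in range(4)],P.mean(0))
d=(P[2]+P[3]-P[0]-P[1])/2;e=(P[1]+P[2]-P[0]-P[3])/2;print("stage yaw",np.arctan2(-d[0],d[1]),np.arctan2(e[1],e[0]))
w=lambda u,v,z:watz(f,(u*.64,v*.64),z)
print("bar",w(411,235,.054),w(408,306,.063),"hub",w(408,281,.063),"disc",w(254,261,.047),"lens",w(637,212,.010),"neck",w(640,262,.01),"h",w(639,348,.016))
E
python3 m3.py
```

```text
[[ 0.4102 -0.0598]
 [ 0.5307 -0.0701]
 [ 0.5442  0.1505]
 [ 0.4234  0.1571]]
[np.float64(0.21729876049627422), np.float64(0.12099801382234084), np.float64(0.22096829687866862), np.float64(0.12096894791838089)] [0.4771 0.0444 0.012 ]
stage yaw -0.06077282074491725 -0.06976797108995354
bar [0.4367 0.1157 0.054 ] [0.4866 0.116  0.063 ] hub [0.4681 0.115  0.063 ] disc [ 0.4619 -0.0019  0.047 ] lens [0.4095 0.3117 0.01  ] neck [0.4535 0.3219 0.01  ] h [0.5334 0.3349 0.016 ]
```

>>> {"fn": "play_rows", "kwargs": {
  "travel": [
    [0,0,0],
    [-0.1,0.08,0.9],
    [0,0,0.9],
    [0,0,0.9],
    [0,0,0.9],
    [0,0,0.9],
    [0,0,0.9],
    [0,0,0.52]
  ],
  "twist": [0.25,0,0,0,0,0,0,0]
}}

```text
t: 6.75
eef_pos: [0.4653, 0.1146, 0.0629]
ee_rot: [-3.141, -0.0, -3.134]
force: [0.3, 0.4, -0.5]
width: 0.0395
gripper_force: 0.0
```

>>> {"fn": "play_rows", "kwargs": {
  "travel": [
    [0,0,0],
    [0,0,0],
    [0,0,0],
    [0,0,0]
  ],
  "twist": [0,0,0,0],
  "fingers": 0,
  "newtons": 20
}}

```text
t: 7.25
eef_pos: [0.4658, 0.115, 0.064]
ee_rot: [3.141, 0.001, -3.132]
force: [-0.5, 0.6, 0.1]
width: 0.0049
gripper_force: 0.0
```

```bash
python3 m2.py pics/w3.png
```

```text
7.25 [0.4658 0.115  0.064 ] [ 3.141   0.0009 -3.1324]
cock_grip 0.59 1016 [259.8, 217.7, 24.0, 77.0] [0.4559 0.115 ] sd [0.0029 0.0133] axis [-0.9997  0.0245] -0.0245293794555703
 range -0.027499054791271287 0.02395684435183319 [-0.9997  0.0245]
loupe 0.63 3967 [470.4, 162.2, 59.2, 110.2] [0.4164 0.3122] sd [0.0174 0.0268] axis [-0.9579 -0.2871] 0.29116591300663786
 range -0.07100851526100686 0.04319324630675739 [-0.9579 -0.2871]
```

View pics/w3b.png

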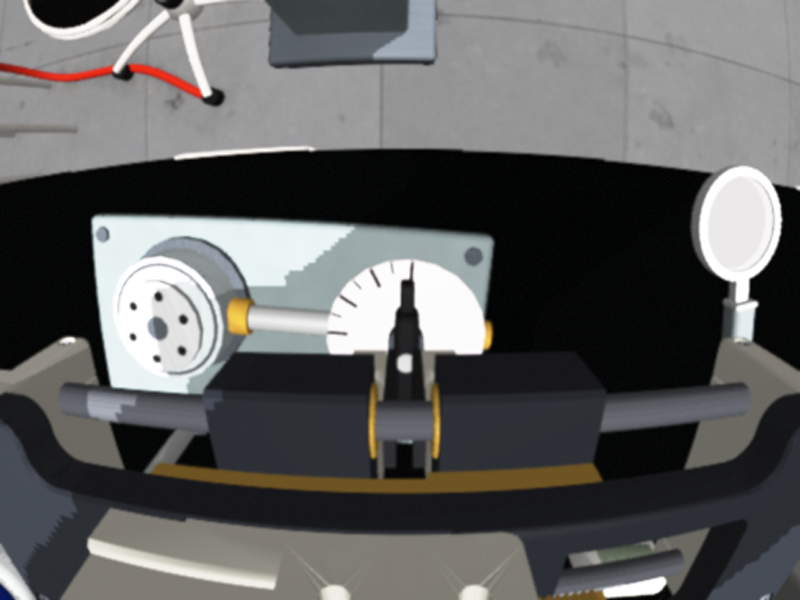

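The fingers sit on both sides of the bar. The hub is at (405,362) and the pointed end at (408,285), next to the 0° mark. I'll let the grip settle.

>>> {"fn": "play_rows", "kwargs": {
  "travel": [
    [0,0,0.08],
    [0,0,0.08],
    [0,0,0]
  ],
  "twist": [0,0,0]
}}

```text
t: 7.82
eef_pos: [0.4653, 0.1147, 0.0592]
ee_rot: [-3.141, -0.0, -3.132]
force: [-1.1, -0.8, -0.3]
width: 0.0002
gripper_force: 0.0
```

```bash
python3 - <<'E'
from h import *
f=wgrab();print(f["s"]["width"],f["s"]["eef_pos"])
save(f,"pics/w4.png");im=cv2.imread("pics/w4.png")
T=Ttool(f["s"])
pts=[(T@np.array([a,0,b,1]))[:3] for a,b in((0,0),(0,.019),(.0095,.019),(-.0095,.019))]
uv=wproj(f,pts);print(uv)
im=cv2.resize(im,None,fx=5,fy=5,interpolation=cv2.INTER_CUBIC)[150*5:310*5-200,190*5:330*5]
for p,c in zip(uv,((0,0,255),(0,255,0),(255,0,0),(255,0,255))): cv2.circle(im,(int(p[0]*5-950),int(p[1]*5-750)),5,c,2)
cv2.imwrite("pics/w4b.png",im)
E
```

```text
0.00015570309396860675 [0.46531192 0.11473077 0.05918296]
[[259.50347012 233.59271166]
 [259.43071213 221.73092763]
 [259.46946398 208.61355644]
 [259.39194134 234.37922345]]
```

View pics/w4b.png

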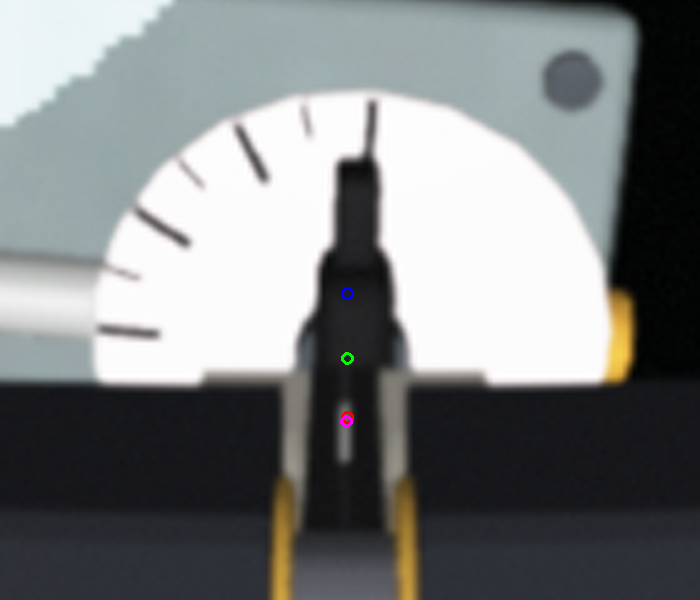

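```bash
python3 - <<'E'
from h import *
np.set_printoptions(precision=4,suppress=True)
f=wgrab();print(f["s"]["joint_efforts"],f["s"]["eef_pos"])
w=lambda u,v,z:watz(f,(190+u/5,150+v/5),z)
for z in(.037,.030,.045):print(z,np.linalg.norm(w(96,330,z)-w(608,330,z)),w(352,92,z))
print("bar width at .063",np.linalg.norm(w(320,280,.063)-w(392,280,.063)),w(356,250,.063),w(356,160,.054),w(356,160,.063))
print("marks 0,30,60,90",*[(w(a,b,.037)-w(c,d,.037))[:2] for a,b,c,d in((373,100,370,158),(237,125,266,182),(137,209,188,243),(98,329,158,335))])
from h import *
imaging.grab_frame("scene");save(imaging.grab_frame("scene"),"pics/s4.png");save(imaging.grab_frame("side"),"pics/d4.png")
a=cv2.imread("pics/s4.png")[175:245,200:320];b=cv2.imread("pics/d4.png")[150:240,190:310]
cv2.imwrite("pics/s4b.png",np.vstack([cv2.resize(x,None,fx=4,fy=4,interpolation=cv2.INTER_CUBIC)for x in(a,b)])[:600])
E
```

```text
[ -0.0036 -38.0977  20.9713   4.9564  -0.0723  -0.0001] [0.4654 0.1148 0.0593]
0.037 0.07089091597918966 [0.4292 0.115  0.037 ]
0.03 0.07350871728111137 [0.4307 0.115  0.03  ]
0.045 0.0678991430627077 [0.4274 0.1149 0.045 ]
bar width at .063 0.008415090232602337 [0.4422 0.1155 0.063 ] [0.4338 0.1154 0.054 ] [0.4313 0.1153 0.063 ]
marks 0,30,60,90 [-0.0079  0.0003] [-0.0078 -0.0038] [-0.0047 -0.0068] [-0.0007 -0.0084]
```

View pics/s4b.png

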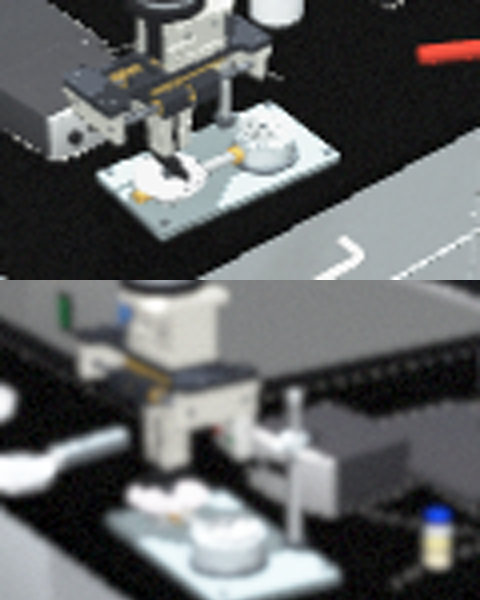

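>>> {"fn": "play_rows", "kwargs": {
  "travel": [
    [0,0,0.08],
    [0,0,0.08],
    [0,0,0]
  ],
  "twist": [0,0,0]
}}

```text
t: 8.45
eef_pos: [0.4653, 0.1147, 0.0552]
ee_rot: [-3.141, -0.0, -3.132]
force: [0.1, -0.2, -0.1]
width: 0.0002
gripper_force: 0.0
```

>>> {"fn": "play_rows", "kwargs": {
  "travel": [
    [0,0,0.08],
    [0,0,0.08],
    [0,0,0]
  ],
  "twist": [0,0,0]
}}

```text
t: 8.82
eef_pos: [0.4659, 0.1149, 0.0538]
ee_rot: [-3.142, 0.001, -3.131]
force: [-10.3, -0.9, 31.0]
width: 0.0003
gripper_force: 15.4
```

>>> {"fn": "play_rows", "kwargs": {
  "travel": [
    [0,0,-0.5],
    [0,0,0],
    [0,0,0],
    [0,0,0.4],
    [0,0,0.08],
    [0,0,0.08],
    [0,0,0.08],
    [0,0,0]
  ],
  "twist": [0,0,0,0,0,0,0,0],
  "fingers": 0.4
}}

```text
t: 9.82
eef_pos: [0.4655, 0.1148, 0.0478]
ee_rot: [-3.141, -0.0, -3.132]
force: [0.8, -0.2, -0.5]
width: 0.0353
gripper_force: 0.0
```

No contact below the earlier contact height, so the fingers now straddle the bar. The tips are higher than stated. I'll go deeper and grip.

>>> {"fn": "play_rows", "kwargs": {
  "travel": [
    [0,0,0.1],
    [0,0,0.1],
    [0,0,0.1],
    [0,0,0.1],
    [0,0,0]
  ],
  "twist": [0,0,0,0,0]
}}

```text
t: 10.45
eef_pos: [0.4654, 0.1148, 0.0377]
ee_rot: [-3.141, -0.0, -3.132]
force: [-0.3, -0.3, 0.0]
width: 0.035
gripper_force: 0.0
```

>>> {"fn": "play_rows", "kwargs": {
  "travel": [
    [0,0,0],
    [0,0,0],
    [0,0,0],
    [0,0,0]
  ],
  "twist": [0,0,0,0],
  "fingers": 0,
  "newtons": 20
}}

```text
t: 10.95
eef_pos: [0.4656, 0.1157, 0.0381]
ee_rot: [3.14, 0.001, -3.133]
force: [-1.9, 4.8, 1.2]
width: 0.0098
gripper_force: 20.0
```

>>> {"fn": "play_rows", "kwargs": {
  "travel": [
    [0,0,0],
    [0,0,0],
    [0,0,0],
    [0,0,0],
    [0,0,0],
    [0,0,0],
    [0,0,0],
    [0,0,0]
  ],
  "twist": [-0.93,-0.93,-0.93,-0.93,-0.93,-0.93,-0.93,0]
}}

```text
t: 11.95
eef_pos: [0.4658, 0.1151, 0.0381]
ee_rot: [-3.141, 0.001, -2.157]
force: [1.8, 1.0, -0.8]
width: 0.0099
gripper_force: 20.0
```

>>> {"fn": "play_rows", "kwargs": {
  "travel": [
    [0,0,0],
    [0,0,0],
    [0,0,-1],
    [0,0,-1],
    [0,0,-1],
    [0,0,-1],
    [0,0,-1],
    [0,0,-1]
  ],
  "twist": [0,0,0,0,0,0,0,0],
  "fingers": 0.45
}}

```text
t: 12.95
eef_pos: [0.4652, 0.1147, 0.1888]
ee_rot: [3.141, -0.0, -2.157]
force: [0.7, 0.6, 0.3]
width: 0.0395
gripper_force: 0.0
```

```bash
python3 m2.py pics/w5.png;python3 - <<'E'
import cv2
cv2.imwrite("pics/w5c.png",cv2.resize(cv2.imread("pics/w5.png")[60:260],None,fx=1.56,fy=1.56,interpolation=cv2.INTER_CUBIC))
E
```

```text
12.95 [0.4652 0.1147 0.1888] [ 3.1415 -0.0002 -2.1571]
plate 0.77 1446 [201.1, 84.4, 44.2, 38.2] [ 0.459 -0.001] sd [0.0111 0.0117] axis [-0.5913  0.8064] -0.9380912548454069
 range -0.02324010061587036 0.023252517209618438 [-0.5913  0.8064]
cock_grip 0.92 514 [256.7, 176.7, 14.0, 54.8] [0.4628 0.1125] sd [0.0033 0.0142] axis [0.552  0.8339] 0.9860818807662647
 range -0.02855870894429128 0.025462781525966826 [0.552  0.8339]
```

View pics/w5b.png

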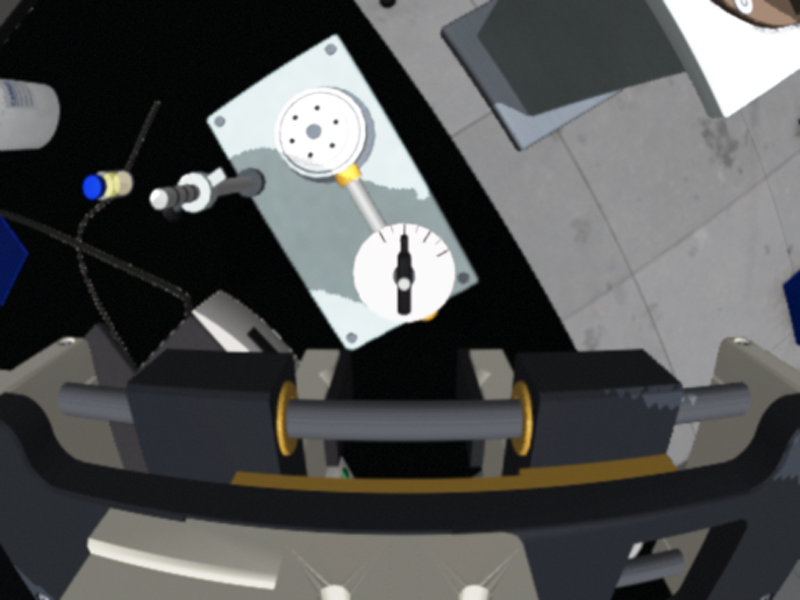

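The dial shows the handle on the 60° mark (network yaw 0.986, so about 1.05 rad). The disc is at (320,131), the post top at (159,198) and the pointer collar at (195,190), with its tip near (225,172). Next I'll work out the pointer height.

```bash
cat > ph.py <<'E'
from h import *
np.set_printoptions(precision=4,suppress=True)
f=wgrab()
yaw=-.064;ex=np.array([np.cos(yaw),np.sin(yaw)]);ey=np.array([-ex[1],ex[0]])
ch=np.array([.458,-.001])
im=cv2.resize(cv2.cvtColor(f["pixels"],cv2.COLOR_RGB2BGR)[85:150,85:185],None,fx=7,fy=7,interpolation=cv2.INTER_CUBIC)
def dot(x,y,z,c):
    p=(wproj(f,[x,y,z])[0]-[85,85])*7;cv2.circle(im,(int(p[0]),int(p[1])),3,c,-1);return p
t=ch+47*ex/1e3;po=ch+67*ex/1e3
for z in np.arange(.1,.151,.01): print(round(z,3),dot(*t,z,(0,0,255)))
for z in(.012,.157):print("post",z,dot(*po,z,(0,255,0)))
print(dot(*ch,.047,(255,0,0)))
cv2.imwrite("pics/ph.png",im)
E
python3 ph.py
```

```text
0.1 [431.1011 165.1843]
0.11 [402.196  167.6228]
0.12 [371.1993 170.3278]
0.13 [337.8908 173.3389]
0.14 [302.0209 176.7031]
0.15 [263.3059 180.4765]
post 0.012 [525.0355 214.9076]
post 0.157 [ 98.3975 291.0079]
[815.5172 -12.5568]
```

View pics/ph.png

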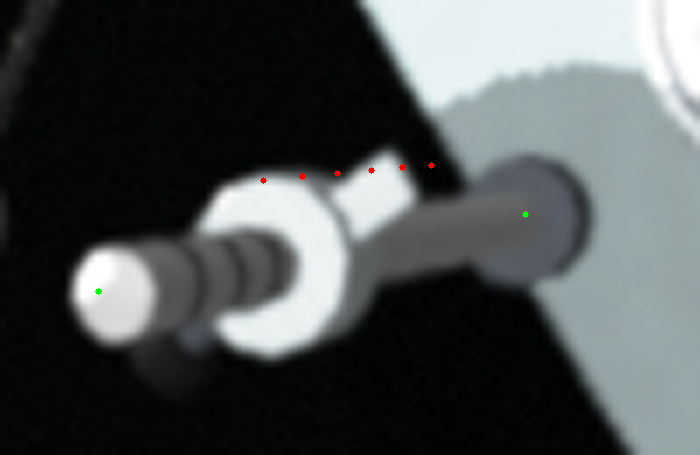

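>>> {"fn": "play_rows", "kwargs": {
  "travel": [
    [0,0,0],
    [0,0,0],
    [0,0,0],
    [0,0,0],
    [0,0,0],
    [0,0,0],
    [-0.21,0.82,0],
    [-0.21,0.82,0]
  ],
  "twist": [0.89,0.89,0.89,0.89,0.89,0.89,0,0],
  "fingers": 0.6
}}

```text
t: 14.2
eef_pos: [0.4682, 0.1582, 0.1875]
ee_rot: [-3.141, -0.001, -2.955]
force: [-0.2, 0.1, -0.2]
width: 0.0524
gripper_force: 0.0
```

>>> {"fn": "play_rows", "kwargs": {
  "travel": [
    [-0.21,0.82,0],
    [-0.21,0.82,0],
    [-0.21,0.82,0],
    [-0.21,0.82,0],
    [-0.21,0.82,0],
    [-0.21,0.82,0],
    [-0.21,0.82,0],
    [-0.21,0.82,0]
  ],
  "twist": [0,0,0,0,0,0,0,0]
}}

```text
t: 15.2
eef_pos: [0.4795, 0.3274, 0.1879]
ee_rot: [3.142, -0.0, -2.957]
force: [0.1, 0.1, -0.4]
width: 0.0528
gripper_force: 0.0
```

```bash
python3 m2.py pics/w6.png; python3 - <<'E'
from h import *
f=wgrab();T=Ttool(f["s"]);print(wproj(f,[T[:3,3]])*1.5625, T[:3,3])
E
```

```text
15.2 [0.4795 0.3274 0.1879] [ 3.1416 -0.0001 -2.9569]
plate 0.59 576 [19.5, 121.2, 24.6, 30.7] [0.4597 0.0012] sd [0.0108 0.012 ] axis [-0.2862  0.9582] -1.28051845953496
 range -0.023857666602415974 0.022927519364441207 [-0.2862  0.9582]
cock_grip 0.74 541 [79.0, 134.9, 30.9, 35.4] [0.4624 0.1192] sd [0.0054 0.0141] axis [0.4915 0.8709] 1.0569602890891663
 range -0.029961636939080563 0.025323821645738376 [0.4915 0.8709]
loupe 0.76 3846 [257.1, 152.4, 57.6, 140.9] [0.4338 0.316 ] sd [0.0146 0.0452] axis [-0.9825 -0.1861] 0.18716065303085413
 range -0.11202520790402325 0.06024331709350307 [-0.9825 -0.1861]
[[404.80420942 365.27387863]] [0.47928504 0.32648151 0.18764046]
```

View pics/w6b.png

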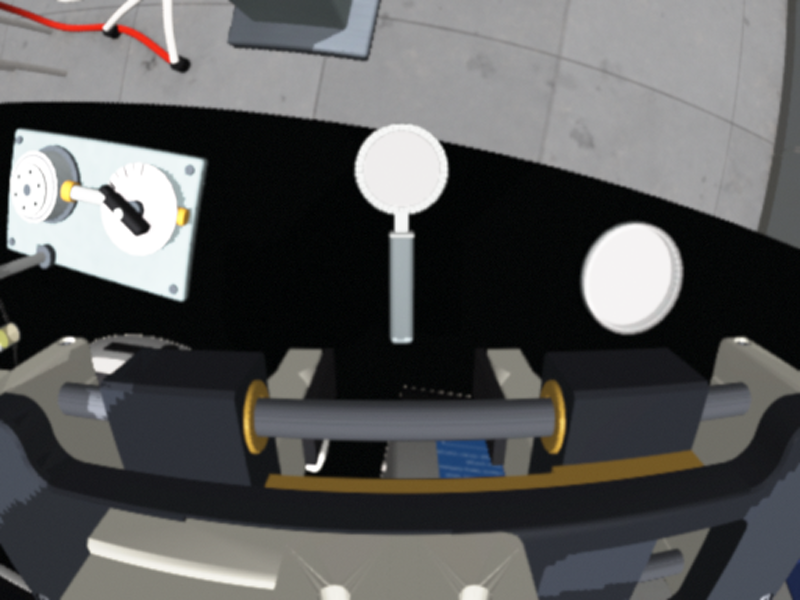

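The loupe lies straight under the tool's x axis, with its lens at (402,170) and its handle from (401,235) to (401,342). The grip point is at about (0.488, 0.326).

>>> {"fn": "play_rows", "kwargs": {
  "travel": [
    [-0.33,-0.06,0.9],
    [0,0,0.9],
    [0,0,0.9],
    [0,0,0.9],
    [0,0,0.9],
    [0,0,0.9],
    [0,0,0.9],
    [0,0,0.8]
  ],
  "twist": [0,0,0,0,0,0,0,0]
}}

```text
t: 16.45
eef_pos: [0.4879, 0.3254, 0.0099]
ee_rot: [-3.142, -0.0, -2.958]
force: [-0.0, 0.3, 0.6]
width: 0.0531
gripper_force: 0.0
```

>>> {"fn": "play_rows", "kwargs": {
  "travel": [
    [0,0,0.15],
    [0,0,0.12],
    [0,0,0.12],
    [0,0,0]
  ],
  "twist": [0,0,0,0]
}}

```text
t: 16.95
eef_pos: [0.4879, 0.3262, 0.0011]
ee_rot: [3.141, 0.0, -2.957]
force: [-0.2, -0.2, -0.1]
width: 0.0527
gripper_force: 0.0
```

>>> {"fn": "play_rows", "kwargs": {
  "travel": [
    [0,0,0.12],
    [0,0,0.1],
    [0,0,0]
  ],
  "twist": [0,0,0]
}}

```text
t: 17.32
eef_pos: [0.4876, 0.3259, -0.0051]
ee_rot: [-3.141, -0.0, -2.957]
force: [1.0, 0.5, -0.2]
width: 0.0526
gripper_force: 0.0
```

>>> {"fn": "play_rows", "kwargs": {
  "travel": [
    [0,0,0],
    [0,0,0],
    [0,0,0],
    [0,0,0],
    [0,0,0],
    [0,0,0]
  ],
  "twist": [0,0,0,0,0,0],
  "fingers": 0,
  "newtons": 35
}}

```text
t: 18.08
eef_pos: [0.4878, 0.3261, -0.0048]
ee_rot: [3.142, 0.0, -2.957]
force: [0.1, 1.2, 0.0]
width: 0.0176
gripper_force: 35.0
```

>>> {"fn": "play_rows", "kwargs": {
  "travel": [
    [0,0,-0.4],
    [0,0,-0.8],
    [0,0,-0.8],
    [0,0,-0.8],
    [0,0,-0.8],
    [0,0,-0.8],
    [0,0,-0.8],
    [0,0,-0.8]
  ],
  "twist": [0,0,0,0,0,0,0,0]
}}

```text
t: 19.08
eef_pos: [0.4876, 0.3259, 0.1465]
ee_rot: [3.141, 0.0, -2.957]
force: [0.3, 0.3, -1.1]
width: 0.0172
gripper_force: 35.0
```

```bash
cat > lens.py <<'E'
from h import *
np.set_printoptions(precision=4,suppress=True)
f=wgrab();s=f["s"];print(s["t"],s["eef_pos"],s["ee_rot"],s["width"],s["gripper_force"])
save(f,"pics/lens.png");T=Ttool(s)
r=models.silhouettes("loupe","wrist")
print(r[0]["extent"],r[0]["confidence"])
m=r[0]["pixels"];v,u=np.nonzero(m);z=s["eef_pos"][2]+.0098
Q=np.array([watz(f,(a,b),z) for a,b in zip(u,v)]);q=(Q-T[:3,3])@T[:3,:3]
print("tool x range",q[:,0].min(),q[:,0].max())
L=q[q[:,0]>.055];print("lens y",L[:,1].min(),L[:,1].max(),"x max",L[:,0].max(),"width",np.ptp(L[:,1]),"mean",L.mean(0))
np.save("mask.npy",m)
E
python3 lens.py
```

```text
19.075 [0.4876 0.3259 0.1465] [ 3.1414  0.0001 -2.9568] 0.01720672740540669 34.99354362487793
[257.1, 171.2, 135.6, 273.3] 0.86
tool x range -0.04933940075842431 0.11644938137717453
lens y -0.03522088375910763 0.03429396718001955 x max 0.11644938137717453 width 0.06951485093912718 mean [ 0.0836 -0.0003 -0.0098]
```

>>> {"fn": "play_rows", "kwargs": {
  "travel": [
    [0.226,-0.786,0],
    [0.226,-0.786,0],
    [0.226,-0.786,0],
    [0.226,-0.786,0],
    [0.226,-0.786,0],
    [0.226,-0.786,0],
    [0.226,-0.786,0],
    [0.226,-0.786,0]
  ],
  "twist": [0,0,0,0,0,0,0,0]
}}

```text
t: 20.18
eef_pos: [0.4721, 0.1619, 0.1453]
ee_rot: [3.142, 0.0, -2.957]
force: [-0.7, -0.6, -0.2]
width: 0.0175
gripper_force: 35.0
```

>>> {"fn": "play_rows", "kwargs": {
  "travel": [
    [0.226,-0.786,0],
    [0.226,-0.786,0],
    [0.226,-0.786,0],
    [0.226,-0.786,0],
    [0,0,0],
    [0,0,0],
    [0,0,0],
    [0,0,0]
  ],
  "twist": [0,0,0,0,-0.73,-0.74,-0.73,-0.74]
}}

```text
t: 21.18
eef_pos: [0.4645, 0.081, 0.1452]
ee_rot: [3.142, -0.0, -2.512]
force: [1.4, -0.4, -2.0]
width: 0.0178
gripper_force: 35.0
```

>>> {"fn": "play_rows", "kwargs": {
  "travel": [
    [0,0,0],
    [0,0,0],
    [0,0,0],
    [0,0,0],
    [0,0,0],
    [0,0,0],
    [0,0,0],
    [0,0,0]
  ],
  "twist": [-0.73,-0.74,-0.73,-0.74,-0.73,-0.74,-0.73,-0.73]
}}

```text
t: 22.18
eef_pos: [0.4644, 0.0811, 0.1452]
ee_rot: [3.142, -0.0, -1.632]
force: [-0.4, 0.6, -1.4]
width: 0.0176
gripper_force: 35.0
```

```bash
python3 lens.py; python3 - <<'E'
from h import *
f=wgrab()
im=cv2.resize(cv2.cvtColor(f["pixels"],cv2.COLOR_RGB2BGR)[0:250,60:400],None,fx=2.35,fy=2.35,interpolation=cv2.INTER_CUBIC)
ex=np.array([np.cos(-.064),np.sin(-.064)]);ch=np.array([.459,-.0005])
for X in [(*ch,.047),(*(ch+.047*ex),.105),(*(ch+.047*ex),.112),(*(ch+.047*ex),.119),(*(ch+.067*ex),.157)]:
    p=(wproj(f,X)[0]-[60,0])*2.35;print(p);cv2.circle(im,(int(p[0]),int(p[1])),3,(0,0,255),-1)
cv2.imwrite("pics/w7.png",im)
E
```

```text
22.175 [0.4644 0.0811 0.1452] [ 3.1415 -0.     -1.6318] 0.01758978257538802 34.99313950538635
[257.9, 172.6, 131.7, 268.1] 0.86
tool x range -0.049002672832988606 0.1152568722912886
lens y -0.03326907385398837 0.03673324375867534 x max 0.1152568722912886 width 0.0700023176126637 mean [ 0.0831  0.0017 -0.0098]
[463.47916995 232.51770022]
[304.72618607 232.81207076]
[299.27122214 232.5670144 ]
[293.44337486 232.31428903]
[173.36722676 236.73081201]
```

View pics/w7.png

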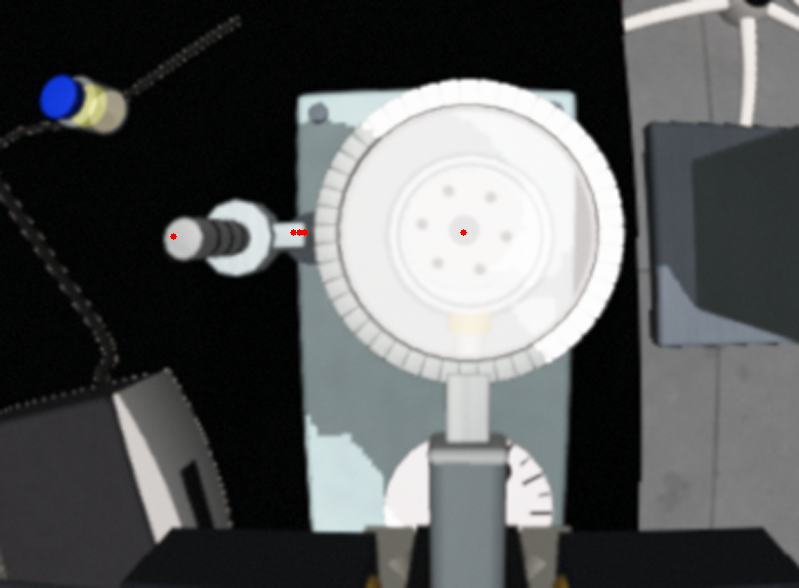

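```bash
python3 - <<'E'
from h import *
np.set_printoptions(precision=4,suppress=True)
f=wgrab()
g=dict(f);T=np.eye(4);T[:3,:3]=Ro.from_euler("xyz",[3.1415,-.0002,-2.1571]).as_matrix();T[:3,3]=[.4652,.1147,.1888];g["W"]=T@np.array(f["T_tool_cam"])
def tri(a,b):
    A=np.zeros((3,3));y=np.zeros(3);R=[]
    for h,p in((g,a),(f,b)):
        o,d=wray(h,p);M=np.eye(3)-np.outer(d,d);A+=M;y+=M@o;R.append((o,M))
    X=np.linalg.solve(A,y);return X,[np.linalg.norm(M@(X-o)) for o,M in R]
print("tip",tri((142.4,109.6),(190.2,99.6)))
print("top",tri((101.4,127.1),(139.6,101.3)))
print("disc",tri((201.1,84.4),(60+463/2.35,230/2.35)))
f2=imaging.grab_frame("side");s2=imaging.grab_frame("scene")
for h in(f2,s2): print(proj(h,[[.525,-.005,.157],[.505,-.004,.112],[.459,0,.155]]))
save(f2,"pics/d8.png");a=cv2.imread("pics/d8.png")[150:230,210:310]
cv2.imwrite("pics/d8b.png",cv2.resize(a,None,fx=7,fy=7,interpolation=cv2.INTER_CUBIC))
E
```

```text
tip (array([ 0.5038, -0.0027,  0.1128]), [np.float64(0.0003520666305451779), np.float64(0.0003520666305450879)])
top (array([ 0.5234, -0.0039,  0.1556]), [np.float64(0.000728762073726147), np.float64(0.0007287620737261432)])
disc (array([ 0.4592, -0.0013,  0.0396]), [np.float64(0.00041478899949208884), np.float64(0.0004147889994920492)])
[[263.7866 178.5434]
 [258.862  191.7728]
 [246.9081 182.2933]]
[[256.6048 176.3143]
 [259.553  187.8891]
 [266.3132 183.9875]]
```

>>> {"fn": "play_rows", "kwargs": {
  "travel": [
    [0,-0.04,0.28],
    [0,0,0.28],
    [0,0,0.28],
    [0,0,0.28],
    [0,0,0.28],
    [0,0,0.28],
    [0,0,0],
    [0,0,0]
  ],
  "twist": [0,0,0,0,0,0,0,0]
}}

```text
t: 23.48
eef_pos: [0.4656, 0.0818, 0.1033]
ee_rot: [-3.141, 0.0, -1.635]
force: [0.1, 1.0, -0.8]
width: 0.0173
gripper_force: 35.0
```

```bash
python3 lens.py; python3 - <<'E'
from h import *
f=imaging.grab_frame("wrist");print(arm.get_state()["force"],[(b["confidence"],b["extent"]) for b in models.boxes_of("plate","wrist")[:2]])
im=cv2.resize(cv2.cvtColor(f["pixels"],cv2.COLOR_RGB2BGR)[0:250,60:400],None,fx=2.35,fy=2.35,interpolation=cv2.INTER_CUBIC)
cv2.imwrite("pics/w9.png",im)
E
```

```text
23.475 [0.4656 0.0818 0.1033] [-3.1414  0.     -1.6352] 0.0173493493999375 34.99328076839447
[258.2, 171.1, 134.6, 271.1] 0.86
tool x range -0.0498029990644629 0.11524507517024637
lens y -0.03326386615553998 0.03622959405990832 x max 0.11524507517024637 width 0.0694934602154483 mean [ 0.0831  0.0018 -0.0098]
[ 0.56605214 -0.27252025 -1.4984424 ] []
```

View pics/w9.png

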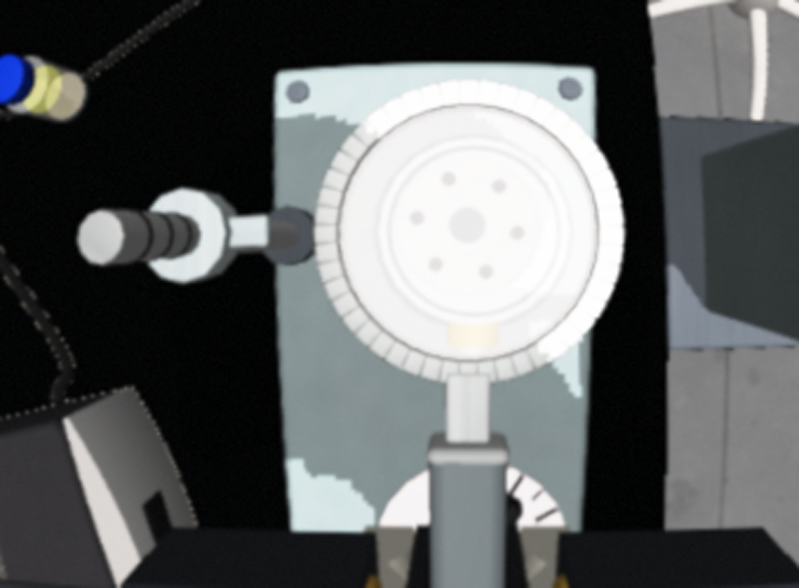

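The lens is centred at (469,231) over the disc, whose hub is at (466,226). The pointer tip is at about (270,232), clear of the frame. One numeric check of the height before I hand in.

```bash
python3 - <<'E'
from h import *
f=wgrab()
for x in(.5035,.505):
  for z in(.109,.113,.117,.121): print(x,z,(wproj(f,[x,-.003,z])[0]-[60,0])*2.35)
f["s"]; print((wproj(f,[.5225,-.0045,.157])[0]-[60,0])*2.35, arm.get_state()["qd"])
E
```

```text
0.5035 0.109 [275.16763924 228.84696151]
0.5035 0.113 [270.53835335 228.61683288]
0.5035 0.117 [265.68624031 228.38204674]
0.5035 0.121 [260.59531049 228.14277804]
0.505 0.109 [269.08998201 229.59673114]
0.505 0.113 [264.33010211 229.393456  ]
0.505 0.117 [259.34231149 229.18724036]
0.505 0.121 [254.11037731 228.97841229]
[103.70489958 233.78152891] [-0.00042131  0.00187784 -0.00131412 -0.00199394  0.00122546  0.0010505 ]
```

The third view also puts the pointer tip at about 0.109–0.113 m, and the lens middle is at 0.113 m. Handing in.

```bash
python3 -c "
from station import arm
print(arm.job_done())"
```

```text
the job is handed in; nothing more can be done
None
```

I handed the job in, but the reply gave no verdict: by my measurements the cock is at about 60°, and the loupe is held still and apparently level, its lens within about 2 mm of the disc's centre and 4 mm of the pointer's height.

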